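Put the oil doser back in service

ROBOT

A 6-joint arm with a two-finger parallel gripper is mounted at the origin on the work surface. World frame = base frame: x ahead of the robot, y to its left, z up, the work surface at z = 0. Lengths are in m, angles in rad, forces in N, time in s.
With the tool pointing down it reaches from about 0.375 to 0.975 m from the base axis. Payload 3.8 kg.
Tool frame: the origin (TCP) lies on the centre line of the jaws, within the pads' length; the fingertips stand 17 mm ahead of it and the grasp point (between the pads) lies 2 mm behind it (bot.tip_extent is the distance from the TCP to the fingertips, in m); z points along the fingers, y is the line along which they close (so a half turn about z gives the same grasp; the last joint's range is limited). The gripper opens to 85 mm and grips with 20 to 120 N. Pads are 22 mm wide; open, the fingers measure 114 mm over their backs; the gripper's body (76 mm by 85 mm) begins 54 mm behind the grasp point. The pads swing forward as they close: fully open they stand 13 mm farther back than shut.
Start: joints at [1.112, 0.264, 1.604, -0, 1.274, -0.037], TCP at [0.276, 0.616, 0.21] pointing down, gripper open.
Joint ranges: [-2.63, 2.63], [-0.94, 2.18], [0.31, 2.57], [-1.31, 4.45], [0, 2.66], [-2.55, 2.55]. Speed limits (rad/s): [2.57, 2.57, 3.14, 3.14, 3.14, 3.14].

INTERFACE

Orientations are given as a rotation vector (axis times angle).
In Python, from workcell import readout, read_camera, finish_job, bot gives the robot as it stands.
- The arm moves only by the tool jog_arm, never from a script. Its argument "deltas" is one flat list of numbers, 7 for each row, row after row: the shift along the tool's x, y, z in m, then the turn, a rotation vector about the tool's x, y, z in degrees, then the gripper command: -1 is shut, 1 is fully open, values between are in proportion. A call has 1 to 8 rows; each row is the pose to reach, as a shift and turn from the pose commanded when the call began, along the tool's axes at that moment; what a row does not reach only later rows make up. A row lasts 1/10 s, in which the tool goes at most 50 mm and 8.59 degrees, less where a joint would pass 70% of its speed; a pose out of reach is approached as far as the arm can. A call with a gripper value outside its range is refused whole. The fingers move at their own pace and stop on an object; "squeeze" is the grip in N (left out, the last holds). Time passes only in rows, so rows that repeat a pose let the fingers close. It gives the time, the measured TCP pose, the force, the opening and the grip force at its end, in the units of the state.
- readout.read_state(): the state, without advancing time (a new reading comes with each control period).
- read_camera(name): name is "scene" or "side" or "wrist"; returns a dict with "color" (420x560x3 uint8, blue, green, red), "fx", "fy", "cx", "cy" (pixels), "dist" ([k1, k2, p1, p2, k3] as OpenCV has them; the pictures are not rectified), "origin" and "attitude" of the camera in the world. Camera axes: x right, y down, z forward; pixel columns grow to the right and rows downward; lengths in m; the calibration is good to about 2 mm. A picture is of the moment at which its call begins. There is no depth.
- finish_job(): hands the job in; it is judged then, once.
The state is a dict: "time": time; "q": joint angles; "joint_vel": joint speeds; "joint_torque": joint torques, N m; "tool_pos": TCP position; "tcp_rot": TCP orientation; "wrist_force": force on the tool from outside, world axes, zero at the start; "torque": the same for the moment, N m; "width": opening from 0.0 (shut) to 1.0 (fully open); "grip_force": force on a finger pad.
Only numpy, scipy, OpenCV 4.12 (cv2) and the standard library are available. Lean on these libraries where they do the work, as an engineer would, in place of code of your own. Each camera call takes 0.05 s, during which the arm holds its last target. There are 200 camera calls.

TASK

Clear the scoop off the oil doser's base unit and lay it in the open tin, then set the oil reservoir down on the base's two pegs, the right way round and fully home; lower it in, do not drop it. With it seated, test the trip switch: press the test button so that the lever drops, then lift the lever back up until it stays up by itself. Do not tip the reservoir, and leave the hand pump, mallet, round bottle and can as they stand.

Things in the scene. Friction and masses are not known exactly. Their poses are not given: they have to be found in the camera images.
- dock: Base unit of the oil doser, fixed to the slab. Origin on the slab under the centre of the reservoir's seat; z up. A grey steel plate 12 mm thick covers x -85..85, y -150..52 mm; on it stand two steel pegs and, on the -y side, the trip switch box.
- peg_thick (a point): Top of the thick peg, dock x=+38, y=0: 18 mm diameter, 22 mm tall above the plate, the top 8 mm tapered to 45 % of the width.
- peg_thin (a point): Top of the thin peg, dock x=-38, y=0: 10 mm diameter, 22 mm tall above the plate, tapered in the same way.
- switch_box (a point): Top centre of the grey trip switch box, part of the base unit: dock x -60..60, y -140..-65, up to z=75 mm. The test button is near its -x end, the trip lever near its +x end.
- reservoir: Oil reservoir: loose black block-shaped jug, 150 (x) x 84 (y) mm, body 80 high, about 0.6 kg. Origin: centre of underside, z up. Underside has 2 blind holes 26 mm deep: 21 mm wide at x=+38, 13 mm at x=-38 (1.5 mm play all round). Fits only with the cap end over the thick peg, axes parallel to the dock's; fully home its origin is at dock x=0, y=0, z=12 mm.
- handle (a point): Middle of the reservoir's carrying handle, 115 mm above its underside, over its centre: a straight bar along the reservoir's x, 86 long, 20 wide (y), 20 mm high; 25 mm free below it, posts 12 mm thick at x=+-37.
- cap (a point): Top of the reservoir's grey twist cap (28 mm diameter, 18 mm tall), at reservoir x=+59, y=0, z=98 mm: it marks the +x end, the end with the wide hole.
- scoop: Yellow plastic scoop, loose, 145 long, 46 wide, 29 mm high, about 50 g. Origin on its underside level where handle and bowl meet, z up; flat-bottomed bowl from x=0 to +70, straight handle from x=0 to -75 mm (16 wide, z 13..27 mm). It starts flat on the seat plate between the pegs, handle sticking out past the plate's +y edge.
- tin: Open-topped tin box, fixed, 230 (x) x 125 (y) x 50 mm high, walls and floor 4 mm. Origin at the centre of its underside, z up. Its sliding lid is drawn back but still covers the +x end from x=80 mm (lid at z 50..53 mm, sticking out to x=170); the mouth is free from x=-111 to x=80 mm.
- test (a joint): Test button, steel, 24 mm diameter, on top of the switch box: 0 released, 0.008 m fully down; spring, 4 N fully down. The lever is released at about 5 mm. Springs back by itself.
- test_top (a point): Centre of the test button's top face, 87 mm above the slab when released (dock x=-35, y=-100); press straight down.
- trip (a joint): Trip lever angle in rad: 0 = up (leaning 0.2 rad past upright towards the reservoir, dock +y, where it rests by its own weight), 1.77 = dropped (level, pointing to dock -y). Balances upright at 0.2: let go below that it falls back to 0 and stays up, let go above it drops again. Swings freely, weighs 60 g.
- trip_knob (a point): Centre of the black roller-shaped knob (22 mm diameter, 24 mm long, lying along the hinge axis) at the end of the trip lever, 85 mm from the hinge. The lever is an 8 mm round bar. Dropped, the knob hangs free 85 mm above the slab, outside the switch box.
- trip_hinge (a point): Hinge point of the trip lever (dock x=30, y=-100, z=85 mm); its axes are those of the base unit: the hinge axis is x, the lever swings in the y-z plane, towards -y as it drops.
- pump: Bystander: steel hand pump standing upright, foot 90 mm diameter, column 48 mm diameter, 260 mm tall, with a lever at the top (reaching 130 mm to its +y) and a short spout (70 mm to its -y). Origin under its foot.
- mallet: Bystander: wooden mallet lying flat, head 70 x 110 x 60 mm at its origin (underside of head), handle 25 mm thick, running 205 mm to its -x.
- bottle: Bystander: round black lubricant bottle with twist cap, 66 mm diameter, 190 mm tall. Origin under its foot.
- can: Bystander: plain steel can, 70 mm diameter, 110 mm tall. Origin under its foot.

How it is judged:
By the outcome, as a careful person would: the job done as asked, in the order asked, and still so for the second after the job is handed in, with the robot touching nothing.
It also fails if it takes over 72 s, if anything falls off the work surface, if the arm or the gripper's body presses on something with over 40 N, if the wrist force passes 120 N, or if a joint passes its speed limit or range.

## Working session

There is one attempt and no reset: what is moved stays moved. The work goes in short steps, Python scripts to look and compute and a tool call to move; the robot and the scene stay as the last step left them, time stands still between calls to the robot, and variables do not carry over. Pictures are saved under pics/ and viewed, at most 10 in all, crops included, and the job is handed in when it is done.

Besides the shell and the picture viewer there is one more tool, called as name(argument=value, ...), one argument or row to a line, values as JSON. jog_arm: Moves the arm, as the interface text tells. Its arguments: {"type":"object","properties":{"deltas":{"type":"array"},"squeeze":{"type":"number"}},"required":["deltas"]}

```bash
ls; mkdir -p pics; python3 - <<'E'
from workcell import readout, read_camera, bot
import cv2,numpy as np
print(readout.read_state())
ims=[]
for n in ("scene","side","wrist"):
    c=read_camera(n); cv2.imwrite(f"pics/{n}0.png",c["color"]); print(n,{k:np.round(v,4).tolist() for k,v in c.items() if k!="color"})
print(bot.tip_extent,[a for a in dir(bot) if a[0]!='_'])
E
```

```text
pics
{'time': 0.0, 'q': array([ 1.11207420e+00,  2.64779301e-01,  1.60538262e+00, -4.47638915e-06,
        1.27370733e+00, -3.68689414e-02]), 'joint_vel': array([-2.63200523e-04,  1.72394934e-04,  5.17024742e-04,  1.73358916e-05,
        8.80384199e-04,  1.46373301e-03]), 'joint_torque': array([-1.10851848e-03, -5.15111840e+01, -3.67316866e+01, -2.56556223e-04,
        1.30944457e-02, -3.98142106e-05]), 'tool_pos': array([0.2760158 , 0.615126  , 0.20913982]), 'tcp_rot': array([-0.65762438, -3.07142321,  0.00346788]), 'wrist_force': array([ 0.50509927, -0.08797895,  0.22046019]), 'torque': array([ 0.02406626, -0.00145676, -0.0059714 ]), 'grip_force': 0.0, 'width': 1.0029618217593725}
scene {'fx': 382.0541, 'fy': 382.0541, 'cx': 278.8778, 'cy': 209.5024, 'dist': [-0.087, 0.0, 0.0, 0.0, 0.0], 'origin': [0.9455, 0.4591, 0.7633], 'attitude': [-0.8382, -2.5959, 1.0287]}
side {'fx': 537.7404, 'fy': 537.7404, 'cx': 283.455, 'cy': 205.3324, 'dist': [-0.1083, 0.0, 0.0, 0.0, 0.0], 'origin': [0.3965, -1.0152, 0.988], 'attitude': [-2.2432, 0.2285, -0.0992]}
wrist {'fx': 370.2548, 'fy': 370.2548, 'cx': 278.6186, 'cy': 209.5126, 'dist': [-0.0064, 0.0, 0.0, 0.0, 0.0], 'origin': [0.215, 0.6423, 0.3732], 'attitude': [2.4411, 1.5801, 0.2092]}
0.017 ['MotionError', 'tip_extent']
```

View pics/scene0.png

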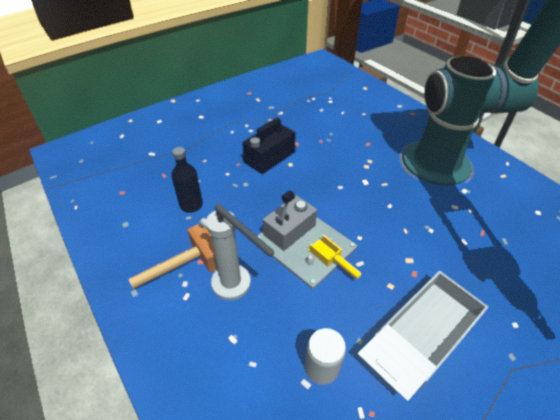

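View pics/side0.png

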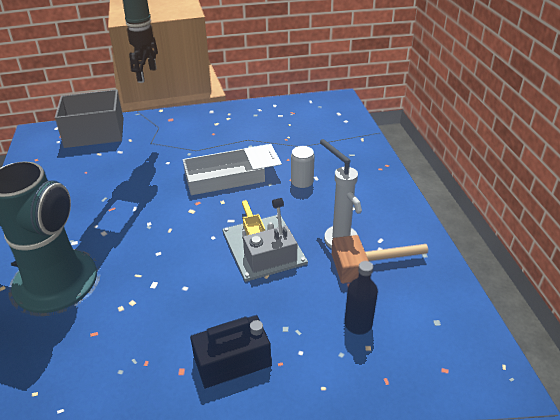

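The scene picture shows the dock at about (310,240) with the yellow scoop at (335,255), tin at (425,335), reservoir at (270,148) with cap at (255,143), and pump at (228,260). The side picture shows the dock at (265,245), reservoir at (232,350) with cap at (257,327), tin at (225,170).

```bash
cat > h.py <<'E'
import cv2,numpy as np
from scipy.spatial.transform import Rotation as R
from workcell import readout, read_camera
def K(c): return np.array([[c["fx"],0,c["cx"]],[0,c["fy"],c["cy"]],[0,0,1.]])
def ray(c,uv):
    p=cv2.undistortPoints(np.array(uv,float).reshape(-1,1,2),K(c),np.array(c["dist"],float)).reshape(-1,2)
    d=np.c_[p,np.ones(len(p))]@R.from_rotvec(c["attitude"]).as_matrix().T
    return np.array(c["origin"]),d
def onz(c,uv,z):
    o,d=ray(c,uv); return o+d*((z-o[2])/d[:,2])[:,None]
def tri(c1,u1,c2,u2):
    o1,d1=ray(c1,u1); o2,d2=ray(c2,u2); out=[]
    for a,b in zip(d1,d2):
        s=np.linalg.lstsq(np.c_[a,-b],o2-o1,rcond=None)[0]
        p,q=o1+a*s[0],o2+b*s[1]; out.append(np.r_[(p+q)/2,np.linalg.norm(p-q)])
    return np.array(out)
def proj(c,P):
    r=R.from_rotvec(c["attitude"]).inv(); rv=r.as_rotvec(); t=-r.apply(c["origin"])
    return cv2.projectPoints(np.array(P,float).reshape(-1,1,3),rv,t,K(c),np.array(c["dist"],float))[0].reshape(-1,2)
def yellow(im):
    h=cv2.cvtColor(im,cv2.COLOR_BGR2HSV); return cv2.inRange(h,(20,120,90),(35,255,255))
E
python3 - <<'E'
from h import *
s=read_camera("scene"); d=read_camera("side")
def crop(c,x,y,w,h,f): return cv2.resize(c["color"][y:y+h,x:x+w],None,fx=f,fy=f,interpolation=cv2.INTER_CUBIC)
a=np.hstack([crop(s,240,180,130,110,3),crop(d,215,185,130,100,3)[:300]]) if 0 else None
A=crop(s,240,185,125,105,3.2);B=crop(d,215,180,100,105,3.2)
C=crop(s,235,110,75,70,3.2);D=crop(d,185,310,100,80,3.2)
W=np.zeros((600,800,3),np.uint8)
W[:336,:400]=A;W[:336,400:720]=B;W[340:340+224,:240]=C;W[340:340+256,400:720]=D
cv2.imwrite("pics/crops.png",W)
for c in(s,d):
    m=yellow(c["color"]); n,l,st,ce=cv2.connectedComponentsWithStats(m); i=1+st[1:,4].argmax(); print(st[i],ce[i])
    pts=cv2.findNonZero((l==i).astype(np.uint8)); P=onz(c,pts,0.03)[:,:2]; mu=P.mean(0); w,v=np.linalg.eigh(np.cov((P-mu).T)); t=(P-mu)@v[:,1]; print(mu,v[:,1],t.min(),t.max())
E
```

```text
[308 235  53  43 746] [331.23458445 254.48525469]
[0.52766929 0.0908807 ] [-0.13546488  0.99078215] -0.05432932060611457 0.08323802223645327
[244 222  18   9  54] [253.46296296 225.22222222]
[0.52761601 0.07540112] [-0.90171769  0.43232534] -0.025212309299607195 0.023928917808797155
```

View pics/crops.png

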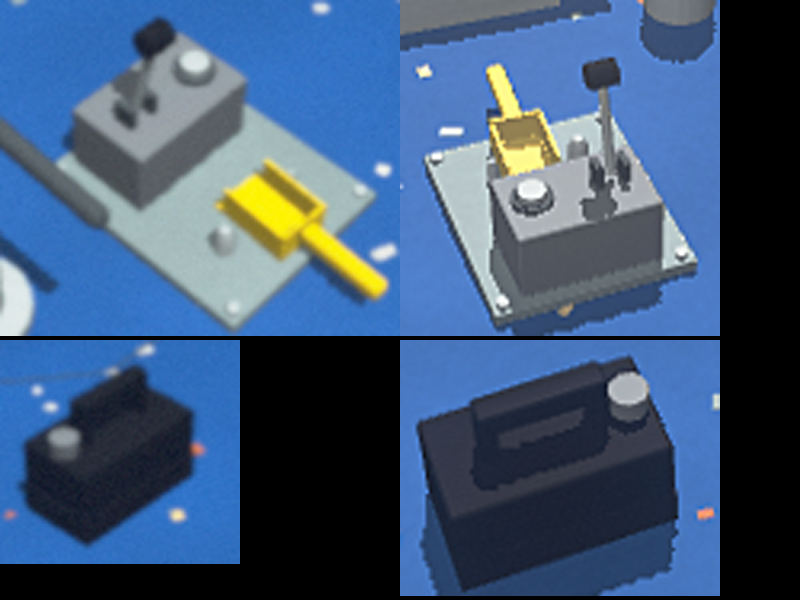

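The crops show the dock plate corners, button, knob, thick peg (left of the scoop bowl), scoop and reservoir cap and edges clearly; I use these pixels to measure.

```bash
python3 - <<'E'
from h import *
np.set_printoptions(precision=4,suppress=True)
s=read_camera("scene"); d=read_camera("side")
A=lambda x,y:(240-.35+x/3.2,185-.35+y/3.2); B=lambda x,y:(215-.35+(x-400)/3.2,180-.35+y/3.2)
C=lambda x,y:(235-.35+x/3.2,110-.35+(y-340)/3.2); D=lambda x,y:(185-.35+(x-400)/3.2,310-.35+(y-340)/3.2)
print("plate scene ++,-+,+-", onz(s,[A(235,323),A(375,194),A(60,162)],.012))
print("plate side -+,--,+-", onz(d,[B(427,157),B(499,317),B(696,262)],.012))
print("button",onz(s,[A(195,60)],.087),onz(d,[B(532,190)],.087),tri(s,[A(195,60)],d,[B(532,190)]))
print("knob",tri(s,[A(154,38)],d,[B(602,74)]))
print("peg",onz(s,[A(226,226)],.034),onz(d,[B(577,137)],.034))
print("cap",onz(s,[C(64,435)],.098),onz(d,[D(629,383)],.098),tri(s,[C(64,435)],d,[D(629,383)]))
print("resv side bl,fl,fr",onz(d,[D(418,422),D(452,517),D(673,447)],.08))
print("resv scene right,front,left",onz(s,[C(191,412),C(86,496),C(26,447)],.08))
print("bar",onz(s,[C(108,385)],.125),onz(d,[D(537,388)],.125))
print("tin scene right,top,left,bot(lid)",onz(s,[(486,307),(440,272)],.05),onz(s,[(360,350),(407,395)],.053))
print("scoop tip/handle end",onz(s,[A(380,290)],.04),onz(s,[A(305,230)],.04))
E
```

```text
plate scene ++,-+,+- [[ 0.6089  0.1248  0.012 ]
 [ 0.447   0.0986  0.012 ]
 [ 0.6277 -0.0717  0.012 ]]
plate side -+,--,+- [[ 0.4462  0.0986  0.012 ]
 [ 0.4796 -0.0986  0.012 ]
 [ 0.6423 -0.0715  0.012 ]]
button [[ 0.5186 -0.0423  0.087 ]] [[ 0.5176 -0.0419  0.087 ]] [[ 0.5181 -0.0423  0.087   0.001 ]]
knob [[ 0.5799 -0.0142  0.1695  0.0014]]
peg [[0.5716 0.0662 0.034 ]] [[0.5726 0.0728 0.034 ]]
cap [[ 0.4739 -0.3162  0.098 ]] [[ 0.4755 -0.3086  0.098 ]] [[ 0.4758 -0.3119  0.1017  0.0014]]
resv side bl,fl,fr [[ 0.337  -0.2988  0.08  ]
 [ 0.3525 -0.3762  0.08  ]
 [ 0.4963 -0.351   0.08  ]]
resv scene right,front,left [[ 0.3431 -0.297   0.08  ]
 [ 0.4945 -0.2509  0.08  ]
 [ 0.4996 -0.3424  0.08  ]]
bar [[ 0.4186 -0.3251  0.125 ]] [[ 0.4157 -0.3224  0.125 ]]
tin scene right,top,left,bot(lid) [[0.3633 0.4026 0.05  ]
 [0.3721 0.2846 0.05  ]] [[0.6455 0.3084 0.053 ]
 [0.6359 0.4215 0.053 ]]
scoop tip/handle end [[0.522  0.1765 0.04  ]] [[0.5302 0.1061 0.04  ]]
```

```bash
cat >> h.py <<'E'
np.set_printoptions(precision=4,suppress=True)
def Rdown(yaw):  # yaw: world heading (deg) of tool y, tool z down
    y=np.array([np.cos(np.radians(yaw)),np.sin(np.radians(yaw)),0]); z=np.array([0,0,-1.]); return np.c_[np.cross(y,z),y,z]
def go(p,yaw,verbose=True):
    st=readout.read_state(); Rt=R.from_rotvec(st["tcp_rot"]).as_matrix()
    w=min((yaw,yaw+180,yaw-180,yaw+360,yaw-360),key=lambda a:abs(R.from_matrix(Rt.T@Rdown(a)).magnitude()))
    print("d mm",1000*Rt.T@(np.array(p)-st["tool_pos"]),"rot",np.degrees(R.from_matrix(Rt.T@Rdown(w)).as_rotvec()),"q6",st["q"][5],"t",st["time"],"w",st["width"])
def dock(x,y,z=0,o=(.5363,.0618),a=.164):
    return np.array([o[0]+x*np.cos(a)-y*np.sin(a),o[1]+x*np.sin(a)+y*np.cos(a),z])
E
python3 - <<'E'
from h import *
s=read_camera("scene"); d=read_camera("side")
print("pump lever tip,root",tri(s,[(270,250),(218,210)],d,[(321,142),(345,163)]),"foot",onz(s,[(231,284)],.01))
go((.527,.142,.15),7.8)
E
```

```text
pump lever tip,root [[0.7232 0.1266 0.237  0.0032]
 [0.7523 0.0035 0.2498 0.0066]] foot [[0.7583 0.0105 0.01  ]]
d mm [-422.6775 -329.6214   60.4108] rot [-0.0113  0.0062 58.0332] q6 -0.03689654715065118 t 0.45 w 0.9992570581934309
```

jog_arm(
  deltas=[-423,-330,60,0,0,58,1],
)

```text
time: 0.55
tool_pos: [0.298, 0.576, 0.2057]
tcp_rot: [-0.883, -3.014, -0.007]
wrist_force: [1.2, -0.1, 0.5]
width: 0.996
grip_force: 0.0
```

I gave millimetres where metres were wanted; the row cap limited it to one 50 mm step in the right direction. The helper will print metres from now on.

```bash
sed -i 's/"d mm",1000\*Rt/"d m",Rt/' h.py; python3 -c "
from h import *
go((.527,.142,.15),7.8)"
```

```text
d m [-0.4271 -0.2419  0.0537] rot [ 0.1584 -0.2184 49.5287] q6 0.05246398406322 t 0.55 w 0.9964150283243849
```

jog_arm(
  deltas=[-0.427,-0.242,0.05,0,0,49.5,1,-0.427,-0.242,0.05,0,0,49.5,1,-0.427,-0.242,0.05,0,0,49.5,1,-0.427,-0.242,0.05,0,0,49.5,1,-0.427,-0.242,0.05,0,0,49.5,1,-0.427,-0.242,0.05,0,0,49.5,1,-0.427,-0.242,0.05,0,0,49.5,1,-0.427,-0.242,0.05,0,0,49.5,1],
)

```text
time: 1.35
tool_pos: [0.4853, 0.2178, 0.1647]
tcp_rot: [2.066, 2.366, 0.002]
wrist_force: [1.0, 0.3, 1.1]
width: 1.002
grip_force: 0.0
```

```bash
python3 -c "
from h import *
go((.527,.142,.15),7.8)"
```

```text
d m [-0.0807  0.0311  0.0147] rot [ 0.0669 -0.0175 -0.0609] q6 0.2398812383063091 t 1.35 w 1.0016448613070863
```

jog_arm(
  deltas=[-0.081,0.031,0.015,0,0,0,0.2,-0.081,0.031,0.015,0,0,0,0.2,-0.081,0.031,0.015,0,0,0,0.2,-0.081,0.031,0.015,0,0,0,0.2],
)

```text
time: 1.75
tool_pos: [0.5263, 0.1428, 0.1493]
tcp_rot: [-2.069, -2.363, 0.0]
wrist_force: [0.0, 1.1, 0.8]
width: 0.602
grip_force: 0.0
```

```bash
python3 - <<'E'
from h import *
w=read_camera("wrist"); cv2.imwrite("pics/w1.png",w["color"])
m=yellow(w["color"]); n,l,st,ce=cv2.connectedComponentsWithStats(m); i=1+st[1:,4].argmax(); print(st[i])
P=onz(w,cv2.findNonZero((l==i).astype(np.uint8)),.039)[:,:2]; mu=P.mean(0); v=np.linalg.eigh(np.cov((P-mu).T))[1][:,1]; v*=-np.sign(v[1]); t=(P-mu)@v; n=np.array([-v[1],v[0]])
print(mu,v,np.degrees(np.arctan2(v[1],v[0])),t.min(),t.max())
# handle only
end=mu+v*t.min(); H=P[(t<t.min()+.06)]; c=H.mean(0); u=np.linalg.eigh(np.cov((H-c).T))[1][:,1]; u*=-np.sign(u[1]); print("end",end,"handle centre",c,u,"width",np.ptp((H-c)@np.array([-u[1],u[0]])))
g=c; print("origin~",end+.075*u); go((g[0],g[1],.036),np.degrees(np.arctan2(u[1],u[0]))+90)
E
```

```text
[ 239  153   59  167 5984]
[0.5236 0.0965] [ 0.0997 -0.995 ] -84.28067506757196 -0.07980302990645007 0.05839010689159178
end [0.5156 0.1759] handle centre [0.5186 0.1465] [ 0.1038 -0.9946] width 0.015569461770043463
origin~ [0.5234 0.1013]
d m [ 0.0038 -0.007   0.1135] rot [-0.0102 -0.0318  1.728 ] q6 0.08607746191181209 t 1.8 w 0.5980364795031067
```

View pics/w1.png

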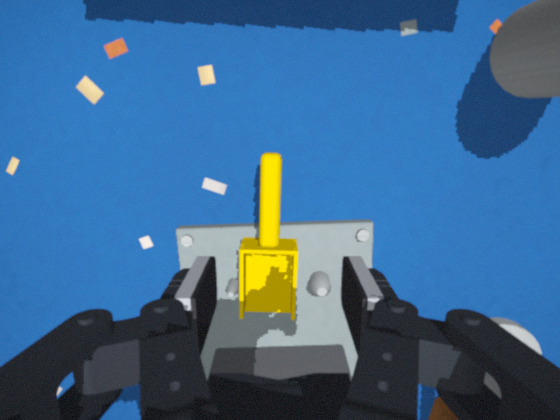

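The wrist picture shows the scoop handle end at (270,153), thick peg at (319,283), thin peg at (233,287), and plate corners at (178,230) and (373,222).

```bash
python3 - <<'E'
from h import *
w=read_camera("wrist")
print(onz(w,[(319,277),(233,281)],.034), onz(w,[(178,229),(373,222)],.012))
print(dock(.038,0),dock(-.038,0),dock(-.085,.052),dock(.085,.052))
E
```

```text
[[0.5678 0.0805 0.034 ]
 [0.4979 0.0674 0.034 ]] [[0.4447 0.0985 0.012 ]
 [0.6091 0.127  0.012 ]]
[0.5738 0.068  0.    ] [0.4988 0.0556 0.    ] [0.444  0.0992 0.    ] [0.6117 0.127  0.    ]
```

jog_arm(
  deltas=[0.004,-0.005,0.05,0,0,1.7,0.2,0.004,-0.005,0.095,0,0,1.7,0.2,0.004,-0.005,0.1135,0,0,1.7,0.2,0.004,-0.005,0.1135,0,0,1.7,0.2,0.004,-0.005,0.1135,0,0,1.7,-1,0.004,-0.005,0.1135,0,0,1.7,-1,0.004,-0.005,0.1135,0,0,1.7,-1,0.004,-0.005,0.1135,0,0,1.7,-1],
  squeeze=30,
)

```text
time: 2.65
tool_pos: [0.522, 0.1472, 0.0375]
tcp_rot: [2.1, 2.334, 0.004]
wrist_force: [0.1, 0.0, 0.7]
width: 0.004
grip_force: 0.0
```

```bash
python3 - <<'E'
from h import *
w=read_camera("wrist"); s=read_camera("scene")
W=np.hstack([cv2.resize(w["color"],(400,300)),cv2.resize(s["color"][190:310,270:430],(400,300),interpolation=cv2.INTER_CUBIC)]); cv2.imwrite("pics/w2.png",W)
print(readout.read_state()["tool_pos"],readout.read_state()["width"])
E
```

```text
[0.5214 0.1469 0.0369] 0.0015178556081701835
```

View pics/w2.png

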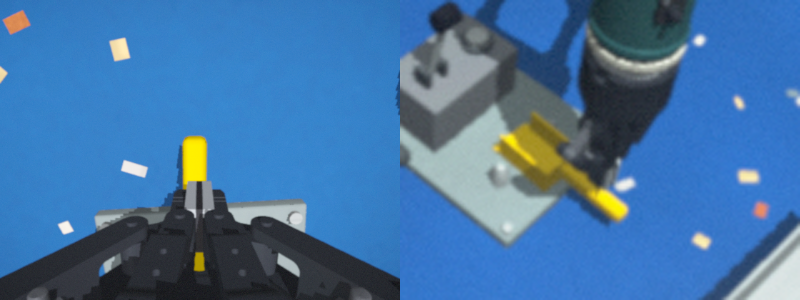

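The picture shows the shut fingertips (left view (200,190)) on the line of the handle, with the handle end still at its old place: the jaws missed the handle, probably pushing it down. I raise and re-measure.

```bash
cat > sc.py <<'E'
from h import *
w=read_camera("wrist")
m=yellow(w["color"]); n,l,st,ce=cv2.connectedComponentsWithStats(m); i=1+st[1:,4].argmax(); M=(l==i)
print(st[i]); r0=st[i][1]
for r in range(r0+4,r0+st[i][3],12):
    x=np.where(M[r])[0]; print(r,x.min() if len(x) else None,len(x),end=" | ")
print("cam",w["origin"])
E
python3 sc.py
```

```text
[ 257  191   34   75 2080]
195 259 30 | 207 257 34 | 219 257 33 | 231 257 33 | 243 257 33 | 255 257 5 | cam [0.5141 0.2128 0.2008]
```

jog_arm(
  deltas=[0,0,-0.05,0,0,0,-1,0,0,-0.1,0,0,0,0.2,0,0,-0.11,0,0,0,0.2,0,0,-0.11,0,0,0,0.2],
)

```text
time: 3.2
tool_pos: [0.5232, 0.1472, 0.1493]
tcp_rot: [2.099, 2.332, 0.009]
wrist_force: [0.1, 0.8, -1.3]
width: 0.502
grip_force: 0.0
```

```bash
python3 sc.py; python3 -c "
from h import *
go((.5186,.1465,.036),6)"
```

```text
[ 243  160   59  165 5878]
164 263 19 | 176 262 21 | 188 262 21 | 200 262 20 | 212 262 20 | 224 262 20 | 236 262 20 | 248 245 55 | 260 243 59 | 272 243 58 | 284 244 57 | 296 244 56 | 308 245 55 | 320 245 8 | cam [0.5151 0.213  0.3133]
d m [-0.0001 -0.003   0.1108] rot [ 0.1276 -0.0171  0.0249] q6 0.12332780836873873 t 3.25 w 0.5839369635330833
```

jog_arm(
  deltas=[0,-0.002,0.05,0,0,0,0.2,0,-0.002,0.1,0,0,0,0,0,-0.002,0.123,0,0,0,0,0,-0.002,0.123,0,0,0,-0.2,0,-0.002,0.123,0,0,0,-0.4,0,-0.002,0.123,0,0,0,-0.6,0,-0.002,0.123,0,0,0,-1,0,-0.002,0.123,0,0,0,-1],
  squeeze=20,
)

```text
time: 4.05
tool_pos: [0.5202, 0.1469, 0.0246]
tcp_rot: [2.1, 2.334, 0.004]
wrist_force: [-0.0, 0.3, -0.1]
width: 0.002
grip_force: 0.0
```

```bash
python3 sc.py; python3 -c "
from h import *
w=read_camera('wrist'); print(R.from_rotvec(w['attitude']).as_matrix()[:,2]); print(readout.read_state())"
```

```text
[ 258  197   36   68 1998]
201 261 31 | 213 258 36 | 225 258 36 | 237 258 36 | 249 259 35 | 261 259 3 | cam [0.5126 0.2127 0.1885]
[ 0.0297 -0.2635 -0.9642]
{'time': 4.15, 'q': array([ 0.2292,  0.2011,  2.0584, -0.    ,  0.88  ,  0.1238]), 'joint_vel': array([ 0.0015,  0.0057,  0.0062, -0.0021,  0.0029,  0.001 ]), 'joint_torque': array([ -0.0032, -40.9417, -29.7228,  -0.0001,  -0.0151,  -0.    ]), 'tool_pos': array([0.5196, 0.1468, 0.0241]), 'tcp_rot': array([2.1005, 2.3344, 0.0028]), 'wrist_force': array([-0.7428,  0.9639,  0.677 ]), 'torque': array([ 0.0223, -0.0336,  0.0123]), 'grip_force': 0.0, 'width': 0.00013139037925237535}
```

```bash
python3 - <<'E'
from h import *
w=read_camera("wrist"); s=read_camera("scene"); d=read_camera("side")
P=[[.5196,.1468,.024],[.5196,.1468,.007],[.5186,.1465,.039],[.5156,.176,.039],[.5234,.1013,.039]]
pw=proj(w,P);ps=proj(s,P);print(pw,ps)
z=lambda c,x,y,W,H,f:cv2.resize(c["color"][y:y+H,x:x+W],None,fx=f,fy=f,interpolation=cv2.INTER_CUBIC)
A=z(w,170,150,200,200,2);B=z(s,300,220,80,80,5);C=z(d,220,180,66,40,6)
W=np.zeros((600,800,3),np.uint8);W[:400,:400]=A[:400,:400];W[:400,400:]=B;W[400:600,:396]=C[:200,:396]
cv2.imwrite("pics/w3.png",W)
E
```

```text
[[279.0618 252.4714]
 [278.9774 240.1174]
 [276.796  265.8674]
 [276.9607 199.7789]
 [277.0056 355.4084]] [[349.2281 269.9066]
 [348.2428 273.9999]
 [350.3507 265.8958]
 [360.2226 273.9621]
 [335.7343 254.0475]]
```

View pics/w3.png

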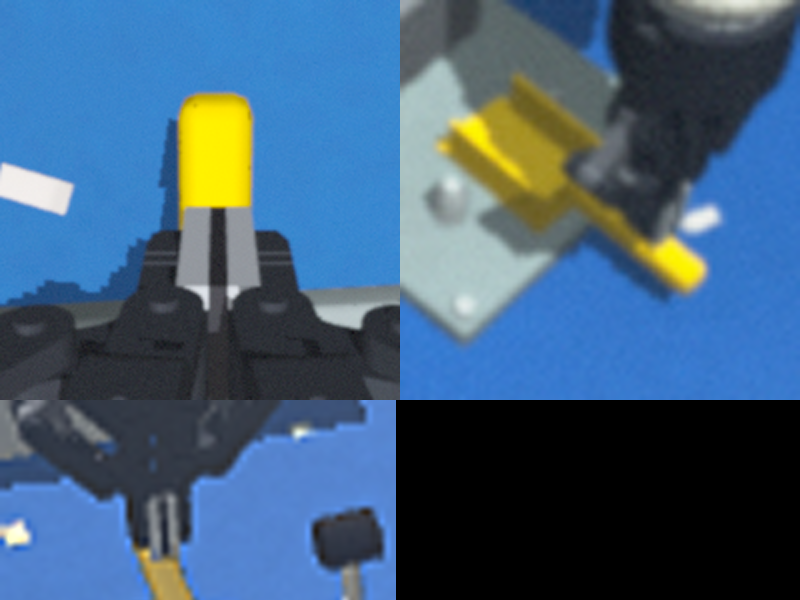

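```bash
python3 - <<'E'
from h import *
w=read_camera("wrist"); d=read_camera("side")
for c,u in ((d,(247.2,205.8)),(w,(279,253.5))):
    o,r=ray(c,[u]); r=r[0]
    for y in(.136,.147,.158): print(y,o+r*(y-o[1])/r[1])
print(tri(d,[(247.2,205.8)],w,[(279,253.5)]))
E
```

```text
0.136 [0.5205 0.136  0.0507]
0.147 [0.5217 0.147  0.0417]
0.158 [0.5229 0.158  0.0328]
0.136 [ 0.5201  0.136  -0.0017]
0.147 [0.5189 0.147  0.0254]
0.158 [0.5177 0.158  0.0526]
[[0.5203 0.1518 0.0377 0.0039]]
```

The picture shows the shut pads ending right at the handle's top surface (wrist (279,253), triangulated z≈0.038) although the tips are at 0.007: the fingers are inside the handle without contact, so the handle cannot be gripped there. I'll take the scoop across the bowl instead.

jog_arm(
  deltas=[0,0,-0.05,0,0,0,-1,0,0,-0.1,0,0,0,0.5,0,0,-0.125,0,0,0,0.5,0,0,-0.125,0,0,0,0.5,0,0,-0.125,0,0,0,0.5],
)

```text
time: 4.9
tool_pos: [0.519, 0.1466, 0.1484]
tcp_rot: [2.101, 2.335, 0.002]
wrist_force: [-1.0, 0.3, -0.3]
width: 0.679
grip_force: 0.0
```

```bash
python3 - <<'E'
from h import *
w=read_camera("wrist"); m=yellow(w["color"])
n,l,st,ce=cv2.connectedComponentsWithStats(m); i=1+st[1:,4].argmax(); M=l==i; r0=st[i][1]
L=[]
for r in range(r0+6,r0+st[i][3],10):
    x=np.where(M[r])[0]; z=.039 if len(x)<30 else .041; p=onz(w,[(x.min()-.5,r),(x.max()+.5,r)],z); print(r,len(x),p.mean(0)[:2],np.linalg.norm(p[1]-p[0])*1000)
go((.524,.090,.031),6)
E
```

```text
166 20 [0.5162 0.171 ] 14.835894519129
176 21 [0.5166 0.1635] 15.690111159274732
186 21 [0.5174 0.1559] 15.804331124647419
196 21 [0.5182 0.1483] 15.920373321056585
206 20 [0.5194 0.1405] 15.274571983440168
216 20 [0.5202 0.1326] 15.388685606650695
226 20 [0.5211 0.1245] 15.504663514228714
236 20 [0.5211 0.1163] 15.622499141365147
246 53 [0.5223 0.1088] 41.413242970762745
256 59 [0.5232 0.1005] 46.4587641346429
266 58 [0.5237 0.092 ] 46.027916338590764
276 58 [0.5246 0.0833] 46.39071861275336
286 57 [0.5259 0.0746] 45.953559869495145
296 56 [0.5264 0.0657] 45.50968993914158
306 55 [0.5278 0.0567] 45.0592500332052
316 55 [0.5288 0.0475] 45.427849752143814
d m [-0.0567  0.0004  0.1159] rot [-0.0857  0.0113  0.0414] q6 0.12377460257642955 t 4.95 w 0.7444543399656065
```

jog_arm(
  deltas=[-0.055,0,0.05,0,0,0,0.5,-0.055,0,0.07,0,0,0,0.5,-0.055,0,0.114,0,0,0,0.5,-0.055,0,0.114,0,0,0,0.5,-0.055,0,0.114,0,0,0,0.2,-0.055,0,0.114,0,0,0,0,-0.055,0,0.114,0,0,0,-0.3,-0.055,0,0.114,0,0,0,-0.3],
  squeeze=20,
)

```text
time: 5.75
tool_pos: [0.5262, 0.0924, 0.036]
tcp_rot: [2.099, 2.334, 0.005]
wrist_force: [0.3, -0.4, 0.6]
width: 0.35
grip_force: 0.0
```

jog_arm(
  deltas=[0,0,-0.01,0,0,0,0.5,0,0,-0.01,0,0,0,0.5,0,0,0,0,0,0,0.5,0,0,0.005,0,0,0,0.5,0,0,0.007,0,0,0,0.5,0,0,0.008,0,0,0,0.5],
)

```text
time: 6.35
tool_pos: [0.5236, 0.0917, 0.0248]
tcp_rot: [-2.101, -2.334, 0.002]
wrist_force: [0.4, 0.2, 0.2]
width: 0.75
grip_force: 0.0
```

```bash
python3 - <<'E'
from h import *
w=read_camera("wrist"); s=read_camera("scene"); d=read_camera("side")
t=readout.read_state(); p=t["tool_pos"]; print(p,t["wrist_force"],t["width"])
z=lambda c,x,y,W,H,f:cv2.resize(c["color"][y:y+H,x:x+W],None,fx=f,fy=f,interpolation=cv2.INTER_CUBIC)
A=z(w,80,150,400,270,1);B=z(s,290,200,80,80,5);C=z(d,215,170,100,75,4)
for c,o,f,I in((w,(80,150),1,A),(s,(290,200),5,B),(d,(215,170),4,C)):
    for q in(p,p-[0,0,.017]):
        u=(proj(c,[q])[0]-o)*f; cv2.circle(I,tuple(int(v) for v in u),4,(0,0,255),1)
W=np.zeros((600,800,3),np.uint8);W[:270,:400]=A;W[:400,400:]=B;W[280:580,:400]=C
cv2.imwrite("pics/w4.png",W)
E
```

```text
[0.5243 0.0918 0.0256] [ 0.2386 -0.3532 -0.6064] 0.7485758066146094
```

View pics/w4.png

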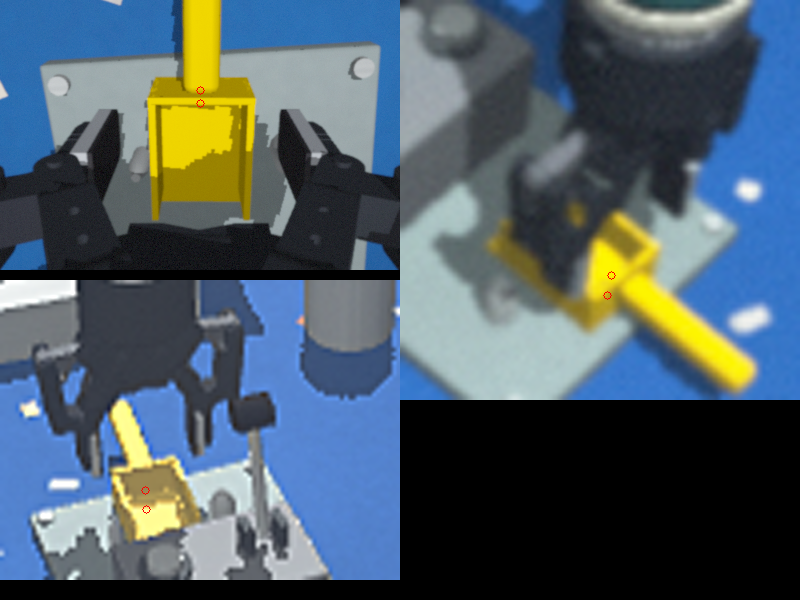

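The side view shows the fingertips at crop (95,473) and (200,453), clearly above the bowl rather than where the projected TCP (red, (146,490)) lies; I triangulate them.

```bash
python3 - <<'E'
from h import *
w=read_camera("wrist"); s=read_camera("scene"); d=read_camera("side")
dl=[(215+95/4,170+193/4),(215+200/4,170+173/4)]
wl=[(80+115,150+111),(80+283,150+111)]
sl=[(290+178/5,200+292/5),(290+280/5,200+210/5)]
print("side-wrist",tri(d,[dl[0],dl[1]],w,wl)); print("swap",tri(d,dl,w,wl[::-1]))
print("side-scene",tri(d,dl,s,sl),tri(d,dl,s,sl[::-1]))
E
```

```text
side-wrist [[0.49   0.0929 0.0469 0.0018]
 [0.5616 0.0996 0.0453 0.0051]]
swap [[0.5232 0.1011 0.0506 0.0662]
 [0.5272 0.0932 0.0615 0.0714]]
side-scene [[0.516  0.0961 0.0275 0.0543]
 [0.5341 0.0971 0.0704 0.065 ]] [[0.4884 0.0931 0.0484 0.0057]
 [0.5602 0.1004 0.048  0.0084]]
```

Both triangulations put the tips at z≈0.047 with the TCP reading 0.026: the real fingers stand about 31 mm higher than the reported TCP implies. I allow for that from here on and go back to the handle, 31 mm lower.

jog_arm(
  deltas=[0,0,-0.03,0,0,0,0.2,0.05,0,-0.03,0,0,0,0.1,0.0515,0,0,0,0,0,0,0.0515,0,0.02,0,0,0,0,0.0515,0,0.03,0,0,0,-0.2,0.0515,0,0.03,0,0,0,-0.4,0.0515,0,0.03,0,0,0,-1,0.0515,0,0.03,0,0,0,-1],
  squeeze=30,
)

```text
time: 7.45
tool_pos: [0.5202, 0.1431, -0.003]
tcp_rot: [2.101, 2.334, 0.003]
wrist_force: [0.4, -0.3, -0.5]
width: 0.178
grip_force: 34.1
```

jog_arm(
  deltas=[0,0,-0.04,0,0,0,-1,0,0,-0.08,0,0,0,-1,0,0,-0.12,0,0,0,-1,0,0,-0.12,0,0,0,-1],
)

```text
time: 7.85
tool_pos: [0.525, 0.1442, 0.1242]
tcp_rot: [2.096, 2.329, 0.019]
wrist_force: [1.0, 1.4, -0.6]
width: 0.18
grip_force: 34.2
```

```bash
python3 -c "
from h import *
go((.42,.348,.12),94.5)
w=read_camera('wrist'); m=yellow(w['color']); print(cv2.boundingRect(m))"
```

```text
d m [ 0.2137 -0.0832  0.0033] rot [  0.7446   0.5705 -88.4844] q6 0.11733317183394994 t 7.85 w 0.1795348463608505
(248, 205, 62, 175)
```

jog_arm(
  deltas=[0.214,-0.08,0,0,0,-88.5,-1,0.214,-0.08,0,0,0,-88.5,-1,0.214,-0.08,0,0,0,-88.5,-1,0.214,-0.08,0,0,0,-88.5,-1,0.214,-0.08,0,0,0,-88.5,-1,0.214,-0.08,0,0,0,-88.5,-1,0.214,-0.08,0,0,0,-88.5,-1,0.214,-0.08,0,0,0,-88.5,-1],
)

```text
time: 8.7
tool_pos: [0.4158, 0.3472, 0.1145]
tcp_rot: [-0.404, -3.114, 0.003]
wrist_force: [-0.2, 0.2, -0.7]
width: 0.179
grip_force: 34.1
```

```bash
python3 -c "
from h import *
go((.42,.348,.12),94.5)"
```

```text
d m [-0.0039  0.0019 -0.0055] rot [ -0.0941  -0.0999 -19.2979] q6 -0.6627488208961925 t 8.7 w 0.1785914520586101
```

jog_arm(
  deltas=[-0.002,0.001,0,0,0,-19.3,-1,-0.002,0.001,0,0,0,-19.3,-1,-0.002,0.001,0,0,0,-19.3,-1,-0.002,0.001,0.04,0,0,-19.3,-1,-0.002,0.001,0.07,0,0,-19.3,-1,-0.002,0.001,0.07,0,0,-19.3,-1],
)

```text
time: 9.3
tool_pos: [0.4146, 0.3442, 0.0402]
tcp_rot: [0.111, -3.13, 0.011]
wrist_force: [-1.7, -0.8, -1.0]
width: 0.182
grip_force: 34.1
```

```bash
python3 - <<'E'
from h import *
s=read_camera("scene"); print(readout.read_state()["tool_pos"],readout.read_state()["width"])
M=yellow(s["color"]); n,l,st,ce=cv2.connectedComponentsWithStats(M); print(st[1:][st[1:,4]>30])
t=np.array([.477,.352]);a=np.radians(4.5)
for i in range(1,n):
    if st[i,4]>30:
        P=onz(s,cv2.findNonZero((l==i).astype(np.uint8)),.08)[:,:2]-t; Q=np.c_[P@[np.cos(a),np.sin(a)],P@[-np.sin(a),np.cos(a)]]; print(Q.min(0),Q.max(0),st[i,4])
E
```

```text
[0.4164 0.3456 0.0428] 0.18010587090507
[[ 410  284   54   56 1144]]
[-0.0952 -0.0278] [0.066  0.0201] 1144
```

jog_arm(
  deltas=[0,0,0.025,0,0,0,-1,0,0,0.045,0,0,0,-1,0,0,0.052,0,0,0,-1,0,0,0.052,0,0,0,-1,0,0,0.052,0,0,0,-0.3,0,0,0.052,0,0,0,-0.1,0,0,0,0,0,0,-0.1,0,0,-0.04,0,0,0,-0.1],
)

```text
time: 10.15
tool_pos: [0.4188, 0.3476, 0.0872]
tcp_rot: [0.112, -3.139, 0.001]
wrist_force: [1.6, 1.1, -0.7]
width: 0.448
grip_force: 0.0
```

jog_arm(
  deltas=[0,0,-0.05,0,0,0,0,0,0,-0.1,0,0,0,0,0,0,-0.1,0,0,0,0.3],
)

```text
time: 10.45
tool_pos: [0.4244, 0.3519, 0.1968]
tcp_rot: [-0.112, 3.124, 0.017]
wrist_force: [0.8, 0.5, -0.4]
width: 0.64
grip_force: 0.0
```

```bash
python3 - <<'E'
from h import *
s=read_camera("scene")
M=yellow(s["color"]); n,l,st,ce=cv2.connectedComponentsWithStats(M); i=1+st[1:,4].argmax()
t=np.array([.477,.352]);a=np.radians(4.5)
P=onz(s,cv2.findNonZero((l==i).astype(np.uint8)),.03)[:,:2]-t; Q=np.c_[P@[np.cos(a),np.sin(a)],P@[-np.sin(a),np.cos(a)]]; print(Q.min(0),Q.max(0),st[i])
print(readout.read_state()["q"])
# target above reservoir, look spot
go((.417,-.325,.26),100.5)
E
```

```text
[-0.0864 -0.0237] [0.0671 0.0233] [ 404  299   52   53 1021]
[ 0.6471  0.0292  1.9044 -0.      1.1952 -0.9952]
d m [ 0.0531 -0.6729 -0.0724] rot [ 0.3624  0.6342 -6.4064] q6 -0.9951677512060553 t 10.5 w 0.648226969562701
```

jog_arm(
  deltas=[0.04,-0.39,-0.06,0,0,68,0.5,0.04,-0.39,-0.06,0,0,68,0.5,0.04,-0.39,-0.06,0,0,68,0.5,0.04,-0.39,-0.06,0,0,68,0.5,0.04,-0.39,-0.06,0,0,68,0.5,0.04,-0.39,-0.06,0,0,68,0.5,0.04,-0.39,-0.06,0,0,68,0.5,0.04,-0.39,-0.06,0,0,68,0.5],
)

```text
time: 11.3
tool_pos: [0.406, -0.0458, 0.2456]
tcp_rot: [-1.671, -2.66, 0.0]
wrist_force: [0.9, 0.3, 0.3]
width: 0.747
grip_force: 0.0
```

```bash
python3 -c "
from h import *
go((.417,-.325,.26),-79.5)"
```

```text
d m [-0.2562 -0.1114 -0.0144] rot [ -0.0127  -0.011  -74.7497] q6 -0.6226427196478577 t 11.3 w 0.7473450232626238
```

jog_arm(
  deltas=[-0.256,-0.111,-0.01,0,0,105.3,0.5,-0.256,-0.111,-0.01,0,0,105.3,0.5,-0.256,-0.111,-0.01,0,0,105.3,0.5,-0.256,-0.111,-0.01,0,0,105.3,0.5,-0.256,-0.111,-0.01,0,0,105.3,0.5,-0.256,-0.111,-0.01,0,0,105.3,0.5,-0.256,-0.111,-0.01,0,0,105.3,0.5,-0.256,-0.111,-0.01,0,0,105.3,0.5],
)

```text
time: 12.1
tool_pos: [0.4191, -0.3236, 0.2544]
tcp_rot: [-2.881, -1.248, 0.002]
wrist_force: [-0.5, 0.9, -0.0]
width: 0.754
grip_force: 0.0
```

```bash
python3 -c "
from h import *
go((.417,-.325,.26),-79.5)"
```

```text
d m [-0.0025 -0.0006 -0.0056] rot [-0.1365  0.0503 36.3507] q6 0.04861907149793283 t 12.1 w 0.7540403052216976
```

jog_arm(
  deltas=[-0.002,0,0,0,0,36.4,0.5,-0.002,0,0,0,0,36.4,0.5,-0.002,0,0,0,0,36.4,0.5,-0.002,0,0,0,0,36.4,0.5,-0.002,0,0,0,0,36.4,0.5,-0.002,0,0,0,0,36.4,0.5],
)

```text
time: 12.7
tool_pos: [0.4181, -0.3237, 0.2549]
tcp_rot: [-3.126, -0.299, 0.002]
wrist_force: [-0.4, -0.3, -0.3]
width: 0.75
grip_force: 0.0
```

```bash
python3 - <<'E'
from h import *
w=read_camera("wrist"); s=read_camera("scene"); cv2.imwrite("pics/w5.png",w["color"]); print(readout.read_state()["tool_pos"],w["origin"])
E
```

```text
[ 0.4183 -0.3238  0.2552] [ 0.4842 -0.3118  0.4187]
```

View pics/w5.png

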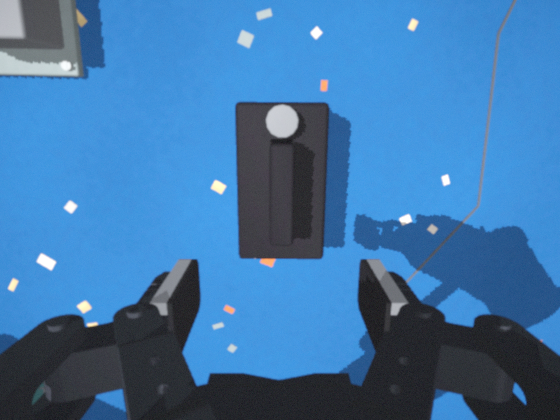

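The wrist picture shows the reservoir upright: cap at (282,121), bar from (281,143) to (281,244), body corners (236,103), (328,103), (323,258), (239,258).

```bash
python3 - <<'E'
from h import *
w=read_camera("wrist")
c=onz(w,[(282,121)],.098)[0]; b=onz(w,[(236.5,103),(327.5,103),(322.5,257.5),(239.5,257.5)],.08); h=onz(w,[(281.5,143),(281.3,244.5)],.125)
print("cap",c,"\nbody",b,b.mean(0),"\nbar",h,h.mean(0))
ang=lambda v:np.degrees(np.arctan2(v[1],v[0]))
print(ang(h[0]-h[1]),ang(b[0]-b[3]),ang(b[1]-b[2]),ang(b[0]-b[1])-90,ang(b[3]-b[2])-90, np.linalg.norm(b[0]-b[3]),np.linalg.norm(h[0]-h[1]))
print(ang(c-b.mean(0)))
# plate corner of the dock visible: dock (?), lower right corner px (83,76)
print("plate corner --?",onz(w,[(83,76)],.012),dock(.085,-.15),dock(-.085,-.15))
E
```

```text
cap [ 0.4737 -0.3167  0.098 ] 
body [[ 0.4807 -0.2746  0.08  ]
 [ 0.4959 -0.3533  0.08  ]
 [ 0.3523 -0.3813  0.08  ]
 [ 0.3367 -0.301   0.08  ]] [ 0.4164 -0.3276  0.08  ] 
bar [[ 0.458  -0.3191  0.125 ]
 [ 0.3747 -0.3353  0.125 ]] [ 0.4164 -0.3272  0.125 ]
10.97901361813357 10.400869950485596 11.054623069684993 10.976197395179668 10.984763926868268 0.1463827004862892 0.0848870706706165
10.776540556301352
plate corner --? [[ 0.4764 -0.106   0.012 ]] [ 0.6446 -0.0723  0.    ] [ 0.4769 -0.1001  0.    ]
```

```bash
python3 -c "
from h import *
go((.4164,-.3273,.08),-79.1)"
```

```text
d m [-0.0025  0.0031  0.1753] rot [-0.0412  0.0337  0.09  ] q6 0.6731137991988144 t 12.85 w 0.746321738049592
```

jog_arm(
  deltas=[-0.002,0.002,0.05,0,0,0,0.3,-0.002,0.002,0.1,0,0,0,0.3,-0.002,0.002,0.14,0,0,0,0.3,-0.002,0.002,0.165,0,0,0,0.3,-0.002,0.002,0.175,0,0,0,0.3,-0.002,0.002,0.175,0,0,0,0.3],
)

```text
time: 13.45
tool_pos: [0.4161, -0.3256, 0.0794]
tcp_rot: [-3.125, -0.3, 0.004]
wrist_force: [0.1, 0.1, -0.1]
width: 0.65
grip_force: 0.0
```

jog_arm(
  deltas=[0,0,0,0,0,0,0,0,0,0,0,0,0,-0.3,0,0,0,0,0,0,-0.5,0,0,0,0,0,0,-1,0,0,0,0,0,0,-1],
  squeeze=80,
)

```text
time: 13.95
tool_pos: [0.4181, -0.3265, 0.0829]
tcp_rot: [3.127, 0.299, 0.003]
wrist_force: [-0.6, 3.0, 6.4]
width: 0.216
grip_force: 78.9
```

jog_arm(
  deltas=[0,0,-0.01,0,0,0,-1,0,0,-0.03,0,0,0,-1,0,0,-0.07,0,0,0,-1,0,0,-0.11,0,0,0,-1,0,0,-0.15,0,0,0,-1,0,0,-0.19,0,0,0,-1,0,0,-0.22,0,0,0,-1,0,0,-0.22,0,0,0,-1],
)

```text
time: 14.75
tool_pos: [0.419, -0.3284, 0.3066]
tcp_rot: [3.12, 0.299, 0.011]
wrist_force: [1.0, -0.7, -6.5]
width: 0.214
grip_force: 79.4
```

```bash
python3 - <<'E'
from h import *
st=readout.read_state(); print(st["tool_pos"],st["wrist_force"],st["width"],st["torque"],st["tcp_rot"])
p=dock(0,-.13); go((p[0],p[1],.30),9.4-90)
E
```

```text
[ 0.419  -0.3284  0.3066] [ 1.0015 -0.6904 -6.4903] 0.2142730428529889 [-0.1184 -0.0648 -0.1017] [3.1199 0.2987 0.0107]
d m [ 0.1856 -0.2309  0.0058] rot [ 0.4576 -0.3544  1.5369] q6 0.6686462231218805 t 14.75 w 0.2142730428529889
```

jog_arm(
  deltas=[0.012,-0.015,0,0,0,0.2,-1,0.037,-0.045,0,0,0,0.5,-1,0.065,-0.08,0,0,0,0.8,-1,0.093,-0.115,0,0,0,1.2,-1,0.121,-0.15,0,0,0,1.5,-1,0.149,-0.185,0,0,0,1.5,-1,0.173,-0.215,0,0,0,1.5,-1,0.185,-0.23,0,0,0,1.5,-1],
)

```text
time: 15.55
tool_pos: [0.5545, -0.0621, 0.2971]
tcp_rot: [-3.128, -0.262, 0.007]
wrist_force: [-1.1, -0.5, -7.2]
width: 0.214
grip_force: 79.5
```

jog_arm(
  deltas=[0,0,0,0,0,0,-1,0,0,0,0,0,0,-1,0,0,0,0,0,0,-1],
)

```text
time: 15.85
tool_pos: [0.5539, -0.0662, 0.299]
tcp_rot: [-3.131, -0.258, 0.005]
wrist_force: [-0.2, -0.5, -5.9]
width: 0.215
grip_force: 79.5
```

```bash
python3 - <<'E'
from h import *
w=read_camera("wrist"); s=read_camera("scene"); st=readout.read_state(); print(st["tool_pos"],st["tcp_rot"],st["wrist_force"])
I=w["color"]
for P in ([.038,0,.034],[-.038,0,.034],[-.085,.052,.012],[.085,.052,.012],[.085,-.15,.012]):
    u=proj(w,[dock(*P)])[0]; print(P,u)
cv2.imwrite("pics/w6.png",np.hstack([I,cv2.resize(s["color"][120:300,220:358],(240,313)) if 0 else np.zeros((420,1,3),np.uint8)]))
E
```

```text
[ 0.5543 -0.0665  0.3001] [ 3.1311  0.2562 -0.0022] [-0.3385 -0.1539 -7.1335]
[0.038, 0, 0.034] [164.1162 129.9832]
[-0.038, 0, 0.034] [169.4105 195.1692]
[-0.085, 0.052, 0.012] [136.6778 226.9162]
[0.085, 0.052, 0.012] [121.6353  87.5067]
[0.085, -0.15, 0.012] [295.9041  87.3149]
```

View pics/w6.png

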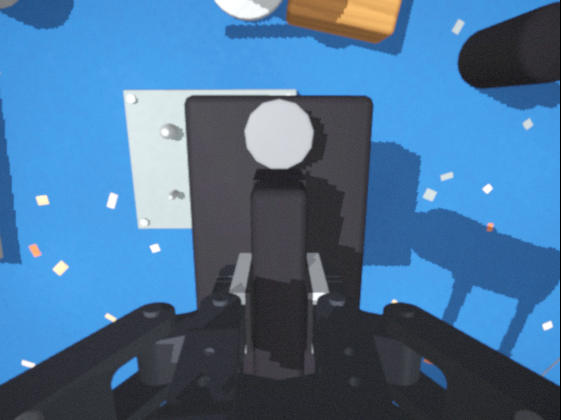

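The picture shows the reservoir held level (cap (279,134)), with thick peg at (166,131), thin peg (174,195), plate corners (124,91) and (138,228) visible at left.

```bash
python3 - <<'E'
from h import *
w=read_camera("wrist"); I=w["color"]; g=cv2.cvtColor(I,cv2.COLOR_BGR2GRAY); st=readout.read_state(); p=st["tool_pos"]
print(p)
for n,(x,y) in {"thick":(166,131),"thin":(174,195)}.items():
    print(n,y-9,x-10);print(g[y-9:y+9,x-10:x+12])
m=((g>95)).astype(np.uint8); m[:, :230]=0; m[:,330:]=0; m[:90]=0; m[175:]=0
n,l,s,c=cv2.connectedComponentsWithStats(m); i=1+s[1:,4].argmax(); print("cap",s[i],c[i])
hsv=cv2.cvtColor(I,cv2.COLOR_BGR2HSV); sat=hsv[...,1]
# plate left edge and top edge lines (saturation step blue->grey)
L=[]; 
for r in range(105,215,5):
    xs=np.where(sat[r,100:180]<110)[0]; L.append((100+xs[0]-.5,r))
T=[]
for x in range(132,184,4):
    ys=np.where(sat[75:120,x]<110)[0]; T.append((x,75+ys[0]-.5))
B=[]
for x in range(145,186,4):
    ys=np.where(sat[200:245,x]<110)[0]; B.append((x,200+ys[-1]+.5))
def line(c):
    P=onz(w,c,.012)[:,:2]; vx,vy,x,y=cv2.fitLine(P.astype(np.float32),cv2.DIST_HUBER,0,.001,.001).ravel(); return np.array([x,y]),np.array([vx,vy])
for nm,c in(("left +y",L),("top +x",T),("bot -x",B)): q,v=line(c); print(nm,q,v,np.degrees(np.arctan2(v[1],v[0])))
E
```

```text
[ 0.5545 -0.0665  0.3004]
thick 122 156
[[230 231 232 231 230 229 229 228 226 227 228 227 227 227 226 227 226 228
  228 227 228 228]
 [231 231 231 230 230 230 229 227 227 224 223 221 220 219 218 222 223 226
  225 227 229 228]
 [231 231 231 231 230 229 227 225 221 216 208 203 197 189 192 199 206 214
  221 225 227 227]
 [231 232 232 231 230 227 220 214 206 198 188 180 171 161 156 160 166 181
  200 214 219 225]
 [231 232 230 230 228 219 210 204 197 189 183 173 165 155 147 141 138 140
  158 173 187 209]
 [231 229 230 228 223 214 209 203 199 192 186 179 170 159 154 146 137 133
  134 138 153 171]
 [229 230 229 225 219 212 213 212 211 202 191 181 172 164 158 150 147 139
  136 135 138 147]
 [229 228 228 223 218 218 226 233 234 227 214 196 180 170 162 156 148 147
  141 135 135 142]
 [229 228 227 223 220 227 241 251 254 253 244 226 197 174 166 161 156 148
  145 138 138 141]
 [229 229 227 220 220 235 251 255 255 255 254 245 215 182 169 163 160 153
  146 142 142 139]
 [230 229 228 220 223 240 254 255 255 255 255 253 225 191 174 165 160 156
  150 146 143 144]
 [230 230 228 220 221 238 254 255 255
[... 1802 characters left out ...]
177 153 149 148
  154 167 185 212]
 [225 226 225 227 231 239 241 228 200 185 192 210 220 218 195 178 174 175
  184 205 214 221]
 [224 225 226 226 227 230 229 221 212 213 218 223 225 225 218 216 215 214
  217 222 224 225]
 [225 226 225 227 227 226 226 224 223 224 226 227 227 226 226 225 225 226
  224 226 226 226]
 [224 226 226 226 226 227 226 226 225 226 225 227 224 225 225 225 225 226
  226 227 226 225]
 [224 226 226 227 227 225 226 225 226 226 226 226 226 225 225 225 225 226
  225 225 225 226]]
cap [ 244   98   70   71 3887] [278.2858 133.76  ]
left +y [0.5392 0.1147] [0.9867 0.1628] 9.367763
top +x [0.617  0.0865] [ 0.1704 -0.9854] -80.19176
bot -x [0.446 0.063] [ 0.2935 -0.956 ] -72.93507
```

```bash
python3 - <<'E'
from h import *
w=read_camera("wrist"); st=readout.read_state(); p=st["tool_pos"]; Rt=R.from_rotvec(st["tcp_rot"]).as_matrix()
t=onz(w,[(164.7,132.5),(169.7,197.7)],.034); v=t[0]-t[1]; print("pegs",t,np.linalg.norm(v),np.degrees(np.arctan2(v[1],v[0]))); o=t.mean(0)[:2]; print("dock o",o)
print("tool yaw",np.degrees(np.arctan2(Rt[1,1],Rt[0,1]))+90, "tilt",Rt[:,2])
for zo in(.0795,.083):
    cz=p[2]-zo+.098; c=onz(w,[(278.5,133.8)],cz)[0]
    e=onz(w,[(188,99),(371,99)],p[2]-zo+.08); f=e[0]-e[1]; yaw=np.arctan2(f[1],f[0])-np.pi/2
    r=c[:2]-.059*np.array([np.cos(yaw),np.sin(yaw)]); print(zo,"cap",c,"res yaw",np.degrees(yaw),"body width",np.linalg.norm(f),"front mid",e.mean(0),"res o",r,"rel TCP tool",Rt.T@np.r_[r-p[:2],0])
    y2=np.radians(9.4); r2=c[:2]-.059*np.array([np.cos(y2),np.sin(y2)]); print("  move world",o-r2,"tool",Rt.T@np.r_[o-r2,0])
E
```

```text
pegs [[0.5723 0.0672 0.034 ]
 [0.4968 0.0551 0.034 ]] 0.0765089774644892 9.135050202949646
dock o [0.5346 0.0612]
tool yaw 9.352212201549833 tilt [-0.0002 -0.0001 -1.    ]
0.0795 cap [ 0.611  -0.0579  0.3192] res yaw 9.32773810494135 body width 0.07731654279014971 front mid [ 0.6242 -0.0562  0.3012] res o [ 0.5528 -0.0675] rel TCP tool [-0.002   0.0007  0.    ]
  move world [-0.0183  0.1287] tool [ 0.0029 -0.13   -0.    ]
0.083 cap [ 0.6108 -0.058   0.3157] res yaw 9.327738104941274 body width 0.0789759915643655 front mid [ 0.6242 -0.0562  0.2977] res o [ 0.5526 -0.0675] rel TCP tool [-0.0022  0.0007  0.    ]
  move world [-0.018   0.1288] tool [ 0.0031 -0.13   -0.    ]
```

jog_arm(
  deltas=[0.001,-0.012,0,0,0,0,-1,0.001,-0.035,0,0,0,0,-1,0.002,-0.062,0,0,0,0,-1,0.003,-0.09,0,0,0,0,-1,0.003,-0.115,0,0,0,0,-1,0.003,-0.127,0,0,0,0,-1,0.003,-0.13,0,0,0,0,-1,0.003,-0.13,0,0,0,0,-1],
)

```text
time: 16.85
tool_pos: [0.5367, 0.0631, 0.301]
tcp_rot: [3.13, 0.26, 0.001]
wrist_force: [-0.8, 0.8, -6.0]
width: 0.217
grip_force: 79.7
```

jog_arm(
  deltas=[0,0,0.015,0,0,0,-1,0,0,0.045,0,0,0,-1,0,0,0.08,0,0,0,-1,0,0,0.11,0,0,0,-1,0,0,0.135,0,0,0,-1,0,0,0.152,0,0,0,-1,0,0,0.16,0,0,0,-1,0,0,0.16,0,0,0,-1],
)

```text
time: 17.65
tool_pos: [0.5352, 0.0622, 0.1386]
tcp_rot: [3.131, 0.257, -0.006]
wrist_force: [0.9, 0.5, -6.3]
width: 0.217
grip_force: 79.4
```

```bash
python3 - <<'E'
from h import *
w=read_camera("wrist"); st=readout.read_state(); p=st["tool_pos"]; print(p,st["wrist_force"],st["width"])
o=np.array([.5346,.0612]); y2=np.radians(9.3)
g=cv2.cvtColor(w["color"],cv2.COLOR_BGR2GRAY); m=(g>95).astype(np.uint8); m[:, :230]=0; m[:,330:]=0; m[:85]=0; m[175:]=0
n,l,s,c=cv2.connectedComponentsWithStats(m); i=1+s[1:,4].argmax(); print("cap",s[i],c[i])
c=onz(w,[(278.5,133.8)],p[2]+.0165)[0]; r=c[:2]-.059*np.array([np.cos(y2),np.sin(y2)]); Rt=R.from_rotvec(st["tcp_rot"]).as_matrix()
print("err tool",Rt.T@np.r_[o-r,0],"yaw",np.degrees(np.arctan2(Rt[1,1],Rt[0,1]))+90)
# plate edge relook
sat=cv2.cvtColor(w["color"],cv2.COLOR_BGR2HSV)[...,1]; cv2.imwrite("pics/w7.png",w["color"])
for P in([.085,.052,.012],[-.085,.052,.012],[.085,-.15,.012]): print(proj(w,[dock(*P,o=o,a=y2)])[0])
E
```

```text
[0.5364 0.0625 0.1403] [ 0.0906  0.2039 -6.5177] 0.21340317227497127
cap [ 243   98   71   71 3913] [278.2085 133.7718]
err tool [ 0.001   0.0003 -0.    ] yaw 9.386576271629451
[208.9518  82.7058]
[218.7092 289.5629]
[480.1715  83.1608]
```

```bash
python3 - <<'E'
import cv2
sat=cv2.cvtColor(cv2.imread("pics/w7.png"),cv2.COLOR_BGR2HSV)[...,1]
for x in(215,240,300,330,360,400,440,470): print(x,sat[76:92,x])
print([ (r,sat[r,470:492:2]) for r in(100,140,180)])
E
```

```text
215 [170 170 168 172 173 168 163 109  40  20  16  15  15  16  15  15]
240 [170 173 168 175 170 170 161  99  33  18  15  17  17  17  15  17]
300 [171 173 174 171 172 171 151  80  27  17  17  16  16  16  15  16]
330 [175 175 173 171 174 170 148  77  28  17  17  15  16  16  15  16]
360 [173 174 173 171 176 170 136  56  20  17  16  16  16  16  16  16]
400 [170 174 174 176 174 171 130  56  22  17  18  18  16  17  17  15]
440 [174 177 177 178 175 172 119  48  21  16  17  18  16  16  16  18]
470 [173 178 171 179 173 163 121  51  24  16  17  17  17  12   8   7]
[(100, array([  7,   7,  13,  30, 146, 172, 169, 173, 172, 171, 178], dtype=uint8)), (140, array([12, 11, 11, 11, 12, 11,  9, 13, 14, 14, 12], dtype=uint8)), (180, array([14, 10, 15, 18, 49, 19, 18, 24, 25, 17, 36], dtype=uint8))]
```

jog_arm(
  deltas=[0.001,0,0.005,0,0,0,-1,0.001,0,0.011,0,0,0,-1,0.001,0,0.016,0,0,0,-1,0.001,0,0.02,0,0,0,-1,0.001,0,0.022,0,0,0,-1,0.001,0,0.024,0,0,0,-1,0.001,0,0.026,0,0,0,-1,0.001,0,0.027,0,0,0,-1],
)

```text
time: 18.5
tool_pos: [0.5377, 0.0634, 0.1137]
tcp_rot: [3.131, 0.259, -0.0]
wrist_force: [0.2, -0.2, -6.8]
width: 0.214
grip_force: 79.7
```

jog_arm(
  deltas=[0,0,0.001,0,0,0,-1,0,0,0.002,0,0,0,-1,0,0,0.004,0,0,0,-1,0,0,0.005,0,0,0,-1,0,0,0.006,0,0,0,-1,0,0,0.007,0,0,0,-1,0,0,0.008,0,0,0,-1,0,0,0.008,0,0,0,-1],
)

```text
time: 19.3
tool_pos: [0.5376, 0.0631, 0.1057]
tcp_rot: [3.131, 0.259, -0.0]
wrist_force: [0.3, -2.2, -6.8]
width: 0.216
grip_force: 79.6
```

jog_arm(
  deltas=[0,0,0.001,0,0,0,-1,0,0,0.003,0,0,0,-1,0,0,0.004,0,0,0,-1,0,0,0.005,0,0,0,-1,0,0,0.006,0,0,0,-1,0,0,0.007,0,0,0,-1,0,0,0.008,0,0,0,-1,0,0,0.008,0,0,0,-1],
)

```text
time: 20.1
tool_pos: [0.5376, 0.0632, 0.0977]
tcp_rot: [3.131, 0.259, -0.0]
wrist_force: [-1.0, -2.0, -6.5]
width: 0.215
grip_force: 79.6
```

jog_arm(
  deltas=[0,0,0.001,0,0,0,-1,0,0,0.001,0,0,0,-1,0,0,0.002,0,0,0,-1,0,0,0.002,0,0,0,-1,0,0,0.003,0,0,0,-1,0,0,0.003,0,0,0,-1],
)

```text
time: 20.7
tool_pos: [0.5375, 0.0634, 0.0951]
tcp_rot: [-3.131, -0.258, 0.001]
wrist_force: [-1.5, -2.2, -3.7]
width: 0.21
grip_force: 80.1
```

jog_arm(
  deltas=[0,0,0.001,0,0,0,-1,0,0,0.001,0,0,0,-1,0,0,0.002,0,0,0,-1,0,0,0.002,0,0,0,-1],
)

```text
time: 21.1
tool_pos: [0.5374, 0.0635, 0.0949]
tcp_rot: [-3.131, -0.259, 0.001]
wrist_force: [-8.1, -2.4, 9.2]
width: 0.214
grip_force: 81.8
```

jog_arm(
  deltas=[0,0,-0.002,0,0,0,-0.5,0,0,-0.002,0,0,0,-0.2,0,0,-0.002,0,0,0,0,0,0,-0.002,0,0,0,0.1,0,0,-0.002,0,0,0,0.1,0,0,-0.04,0,0,0,0.1,0,0,-0.08,0,0,0,0.1,0,0,-0.11,0,0,0,0.1],
)

```text
time: 21.9
tool_pos: [0.5384, 0.0634, 0.205]
tcp_rot: [-3.131, -0.258, -0.003]
wrist_force: [0.7, -0.4, 0.7]
width: 0.549
grip_force: 0.0
```

jog_arm(
  deltas=[0,0,-0.04,0,0,0,-1,0,0,-0.08,0,0,0,-1,0,0,-0.1,0,0,0,-1],
)

```text
time: 22.2
tool_pos: [0.5394, 0.0635, 0.3074]
tcp_rot: [-3.131, -0.258, -0.01]
wrist_force: [0.6, 0.3, 0.3]
width: 0.045
grip_force: 0.0
```

```bash
python3 - <<'E'
from h import *
w=read_camera("wrist"); s=read_camera("scene"); st=readout.read_state(); p=st["tool_pos"]; print(p,st["q"],st["wrist_force"])
cv2.imwrite("pics/w8.png",w["color"])
o=np.array([.5346,.0612]);a=np.radians(9.3)
D=lambda x,y,z:dock(x,y,z,o=o,a=a)
print("exp wrist cap",proj(w,[D(.059,0,.11)]),"knob",proj(w,[D(.03,-.083,.168)]),"button",proj(w,[D(-.035,-.1,.087)]))
g=cv2.cvtColor(w["color"],cv2.COLOR_BGR2GRAY);hs=cv2.cvtColor(w["color"],cv2.COLOR_BGR2HSV)
def blob(m,x,y,r):
    k=np.zeros_like(m);k[y-r:y+r,x-r:x+r]=m[y-r:y+r,x-r:x+r];n,l,q,c=cv2.connectedComponentsWithStats(k);
    return [(q[i],c[i]) for i in range(1,n) if q[i,4]>60]
u=proj(w,[D(.059,0,.11)])[0].astype(int); print(blob((g>95).astype(np.uint8),u[0],u[1],30))
b=D(-.035,-.1,0); go((b[0],b[1],.15),9.3-90)
E
```

```text
[0.5401 0.0636 0.3076] [ 0.0713 -0.0375  1.7608  0.0002  1.41    1.4773] [ 0.5666 -0.7574 -0.2525]
exp wrist cap [[279.3724 122.9753]] knob [[380.495  161.8227]] button [[371.8089 211.8864]]
[(array([249,  92,  60,  15, 900], dtype=int32), array([278.5,  99. ])), (array([264, 108,  29,  30, 690], dtype=int32), array([278.0261, 122.5087]))]
d m [-0.0424  0.1013  0.1573] rot [ 0.0341 -0.4722  0.1372] q6 1.4773146346946036 t 22.3 w -0.0036316474175892913
```

Cap at (278,122.5) matches the expected home position (279,123), so the reservoir is seated. Next, the button.

jog_arm(
  deltas=[-0.046,0.05,0,0,0,0,-1,-0.046,0.1,0.02,0,0,0,-1,-0.046,0.1,0.07,0,0,0,-1,-0.046,0.1,0.12,0,0,0,-1,-0.046,0.1,0.17,0,0,0,-1,-0.046,0.1,0.207,0,0,0,-1,-0.046,0.1,0.207,0,0,0,-1],
)

```text
time: 23.0
tool_pos: [0.5005, -0.0419, 0.0873]
tcp_rot: [-3.127, -0.257, 0.026]
wrist_force: [-1.5, 0.5, -0.4]
width: -0.0
grip_force: 0.0
```

```bash
python3 - <<'E'
from h import *
st=readout.read_state(); print(st["tool_pos"],st["wrist_force"],st["width"])
b=dock(-.039,-.1,0,o=(.5346,.0612),a=np.radians(9.3)); go((b[0],b[1],.08),9.3-90)
E
```

```text
[ 0.5005 -0.0419  0.0873] [-1.5089  0.5461 -0.3783] -0.00013914789740181082
d m [0.0114 0.0038 0.0071] rot [-0.2918  0.9418  0.1111] q6 1.2732714150695443 t 23.0 w -0.00013914789740181082
```

jog_arm(
  deltas=[0,0,0,0,0,0,-1,0,0,0,0,0,0,-1],
)

```text
time: 23.2
tool_pos: [0.5108, -0.0431, 0.0983]
tcp_rot: [3.13, 0.259, 0.006]
wrist_force: [0.4, -0.3, 0.7]
width: 0.002
grip_force: 0.0
```

```bash
python3 - <<'E'
from h import *
st=readout.read_state(); print(st["tool_pos"],st["wrist_force"],st["width"])
b=dock(-.039,-.1,0,o=(.5346,.0612),a=np.radians(9.3)); go((b[0],b[1],.08),9.3-90)
E
```

```text
[ 0.5108 -0.0431  0.0983] [ 0.4354 -0.3148  0.6941] 0.0016437029373556058
d m [0.0013 0.0009 0.0183] rot [ 0.0636 -0.2137  0.144 ] q6 1.2732518006519766 t 23.2 w 0.0016437029373556058
```

jog_arm(
  deltas=[0.001,0.001,0.012,0,0,0,-1,0.001,0.001,0.022,0,0,0,-1,0.001,0.001,0.027,0,0,0,-1,0.001,0.001,0.03,0,0,0,-1,0.001,0.001,0.032,0,0,0,-1,0.001,0.001,0.033,0,0,0,-1,0.001,0.001,0.033,0,0,0,-1],
)

```text
time: 23.9
tool_pos: [0.5098, -0.0437, 0.0629]
tcp_rot: [-3.131, -0.258, 0.0]
wrist_force: [-1.8, 0.2, 1.8]
width: 0.0
grip_force: 0.8
```

```bash
python3 - <<'E'
from h import *
st=readout.read_state(); print(st["tool_pos"],st["wrist_force"])
d=read_camera("side"); s=read_camera("scene"); o=(.5346,.0612);a=np.radians(9.3)
for nm,P in(("up",dock(.03,-.083,.168,o,a)),("down",dock(.03,-.185,.085,o,a))):
    for c in(d,s):
        u=proj(c,[P])[0].astype(int); print(nm,u,c["color"][u[1]-2:u[1]+3,u[0]-2:u[0]+3].mean((0,1)))
E
```

```text
[ 0.5098 -0.0437  0.0629] [-1.8288  0.1916  1.7917]
up [277 203] [65.4  54.28 50.04]
up [288 196] [52.12 42.08 37.16]
down [292 255] [95.44 85.8  81.68]
down [258 199] [191.36 111.76  49.32]
```

jog_arm(
  deltas=[0,0,0.001,0,0,0,-1,0,0,0.002,0,0,0,-1,0,0,0.003,0,0,0,-1,0,0,0.003,0,0,0,-1,0,0,0.003,0,0,0,-1],
)

```text
time: 24.5
tool_pos: [0.5101, -0.0437, 0.06]
tcp_rot: [3.131, 0.258, 0.001]
wrist_force: [0.0, 1.0, 3.2]
width: -0.002
grip_force: 1.4
```

```bash
cat > lev.py <<'E'
from h import *
st=readout.read_state(); print(st["tool_pos"],st["wrist_force"])
d=read_camera("side"); s=read_camera("scene"); o=(.5346,.0612);a=np.radians(9.3)
for nm,P in(("up",dock(.03,-.083,.168,o,a)),("down",dock(.03,-.185,.085,o,a))):
    for c in(d,s):
        u=proj(c,[P])[0].astype(int); print(nm,u,c["color"][u[1]-2:u[1]+3,u[0]-2:u[0]+3].mean((0,1)))
E
python3 lev.py
```

```text
[ 0.5101 -0.0437  0.06  ] [0.0316 1.008  3.1987]
up [277 203] [121.24 114.56 110.32]
up [288 196] [104.52  64.84  34.24]
down [292 255] [95.84 85.92 82.04]
down [258 199] [191.16 111.28  49.28]
```

jog_arm(
  deltas=[0,0,-0.03,0,0,0,-1,0,0,-0.08,0,0,0,-1,0,0,-0.13,0,0,0,-1,0,0,-0.16,0,0,0,-1,0,0,-0.16,0,0,0,-1],
)

```text
time: 25.1
tool_pos: [0.5139, -0.0442, 0.2261]
tcp_rot: [3.128, 0.258, 0.017]
wrist_force: [0.1, -0.4, 0.6]
width: 0.001
grip_force: 0.0
```

```bash
python3 lev.py; python3 - <<'E'
from h import *
o=(.5346,.0612);a=np.radians(9.3)
d=read_camera("side");s=read_camera("scene")
for c,x,y,n in((d,255,190,"side"),(s,245,170,"scene")):
    v=c["color"][y:y+90,x:x+70].max(2); m=(v<70).astype(np.uint8); k,l,q,ce=cv2.connectedComponentsWithStats(m); print(n,[(q[i]+[x,y,0,0,0],ce[i]+[x,y]) for i in range(1,k) if q[i,4]>20])
b=dock(.03,-.185,0,o,a); go((b[0],b[1],.2),9.3)
E
```

```text
[ 0.5139 -0.0442  0.2261] [ 0.0743 -0.4177  0.6294]
up [277 203] [120.8  114.2  109.68]
up [288 196] [142.48  85.6   42.92]
down [292 255] [67.84 54.   48.48]
down [258 199] [62.8  49.96 45.  ]
side [(array([255, 191,  33,  42, 735]), array([268.5061, 214.0898])), (array([288, 250,  11,  10,  66]), array([292.8788, 255.3788]))]
scene [(array([253, 196,  10,   9,  48]), array([257.1042, 199.875 ])), (array([286, 220,  29,  40, 626]), array([301.5112, 244.4042]))]
d m [0.0724 0.086  0.0176] rot [ -0.1798   0.0963 -89.8627] q6 1.2719492843283964 t 25.3 w -7.814039450790926e-05
```

jog_arm(
  deltas=[0.069,0.086,0,0,0,-90,0.1,0.069,0.086,0,0,0,-90,0.1,0.069,0.086,0,0,0,-90,0.1,0.069,0.086,0,0,0,-90,0.1,0.069,0.086,0,0,0,-90,0.1,0.069,0.086,0,0,0,-90,0.1,0.069,0.086,0,0,0,-90,0.1,0.069,0.086,0,0,0,-90,0.1],
)

```text
time: 26.1
tool_pos: [0.5905, -0.1169, 0.2167]
tcp_rot: [-2.429, -1.986, 0.005]
wrist_force: [-0.3, -0.1, -0.6]
width: 0.546
grip_force: 0.0
```

```bash
python3 - <<'E'
from h import *
o=(.5346,.0612);a=np.radians(9.3)
b=dock(.03,-.185,0,o,a); go((b[0],b[1],.2),9.3)
E
```

```text
d m [0.0011 0.0035 0.0167] rot [ -0.2876  -0.0621 -20.7566] q6 -0.036810894553628154 t 26.1 w 0.5459978274687945
```

jog_arm(
  deltas=[0.001,0.003,0,0,0,-20.8,0.1,0.001,0.003,0,0,0,-20.8,0.1,0.001,0.003,0,0,0,-20.8,0.1,0.001,0.003,0,0,0,-20.8,0.1,0.001,0.003,0,0,0,-20.8,0.1],
)

```text
time: 26.6
tool_pos: [0.5942, -0.1166, 0.2178]
tcp_rot: [-2.04, -2.385, 0.002]
wrist_force: [-0.1, -0.2, 0.7]
width: 0.552
grip_force: 0.0
```

```bash
python3 - <<'E'
from h import *
o=(.5346,.0612);a=np.radians(9.3)
w=read_camera("wrist"); b=dock(.03,-.185,.085,o,a); u=proj(w,[b,b+[0,0,.011],dock(.03,-.150,.085,o,a)]); print(u)
v=w["color"].max(2); m=(v<80).astype(np.uint8); x,y=u[0].astype(int); k=np.zeros_like(m); k[y-45:y+45,x-50:x+50]=m[y-45:y+45,x-50:x+50]
n,l,q,c=cv2.connectedComponentsWithStats(k); print([(q[i],c[i]) for i in range(1,n) if q[i,4]>100])
cv2.imwrite("pics/w9.png",w["color"]); go((b[0],b[1],.049),9.3)
E
```

```text
[[279.4793 191.5305]
 [279.4564 194.5515]
 [279.1775 148.5337]]
[(array([266, 180,  29,  26, 687], dtype=int32), array([280.099 , 192.3246]))]
d m [0.     0.0001 0.1693] rot [-0.1334 -0.0553 -0.3866] q6 -0.3904341584039455 t 26.65 w 0.5506449065586284
```

jog_arm(
  deltas=[0,0,0.04,0,0,0,0.1,0,0,0.085,0,0,0,0.1,0,0,0.125,0,0,0,0.1,0,0,0.155,0,0,0,0.1,0,0,0.168,0,0,0,0.1,0,0,0.168,0,0,0,0.1],
)

```text
time: 27.25
tool_pos: [0.593, -0.1163, 0.0493]
tcp_rot: [-2.038, -2.385, 0.004]
wrist_force: [-0.5, 0.3, 0.1]
width: 0.547
grip_force: 0.0
```

jog_arm(
  deltas=[0,0,0,0,0,0,-0.2,0,0,0,0,0,0,-0.4,0,0,0,0,0,0,-1,0,0,0,0,0,0,-1],
  squeeze=20,
)

```text
time: 27.65
tool_pos: [0.5957, -0.1175, 0.0541]
tcp_rot: [2.039, 2.388, -0.0]
wrist_force: [-4.6, -0.7, 6.7]
width: 0.276
grip_force: 22.8
```

```bash
python3 - <<'E'
from h import *
st=readout.read_state(); p=st["tool_pos"]; Rt=R.from_rotvec(st["tcp_rot"]).as_matrix(); print(p,st["wrist_force"],st["width"],st["grip_force"])
a=np.radians(9.3)
for th in np.r_[1.77:0:-.22].tolist()+[.08]:
    ph=th-.2; dy=-.085*np.sin(ph)+.085; dz=.085*np.cos(ph)
    print(round(th,2),np.round(Rt.T@np.array([-dy*np.sin(a),dy*np.cos(a),dz]),3))
E
```

```text
[ 0.5957 -0.1175  0.0541] [-4.6108 -0.721   6.6654] 0.2755436674611566 22.825133800506592
1.77 [-0.  0. -0.]
1.55 [ 0.002  0.    -0.019]
1.33 [ 0.008 -0.    -0.036]
1.11 [ 0.018 -0.    -0.052]
0.89 [ 0.031 -0.    -0.066]
0.67 [ 0.046 -0.    -0.076]
0.45 [ 0.064 -0.    -0.082]
0.23 [ 0.082 -0.    -0.085]
0.01 [ 0.101 -0.    -0.084]
0.08 [ 0.095 -0.    -0.085]
```

jog_arm(
  deltas=[0.001,0,-0.01,0,0,0,-1,0.002,0,-0.019,0,0,0,-1,0.005,0,-0.028,0,0,0,-1,0.008,0,-0.036,0,0,0,-1,0.018,0,-0.052,0,0,0,-1,0.024,0,-0.059,0,0,0,-1,0.031,0,-0.066,0,0,0,-1,0.031,0,-0.066,0,0,0,-1],
)

```text
time: 28.45
tool_pos: [0.5901, -0.0852, 0.119]
tcp_rot: [2.039, 2.39, 0.0]
wrist_force: [-3.1, -0.8, 0.5]
width: 0.278
grip_force: 20.6
```

jog_arm(
  deltas=[0.007,0,-0.005,0,0,0,-1,0.015,0,-0.01,0,0,0,-1,0.024,0,-0.013,0,0,0,-1,0.033,0,-0.016,0,0,0,-1,0.042,0,-0.018,0,0,0,-1,0.051,0,-0.019,0,0,0,-1,0.059,0,-0.019,0,0,0,-1,0.065,0,-0.019,0,0,0,-1],
)

```text
time: 29.25
tool_pos: [0.5794, -0.0214, 0.1375]
tcp_rot: [-2.04, -2.388, 0.001]
wrist_force: [-3.9, -2.1, 0.2]
width: 0.274
grip_force: 19.6
```

jog_arm(
  deltas=[0,0,0,0,0,0,-1,0,0,0,0,0,0,-1],
)

```text
time: 29.45
tool_pos: [0.5795, -0.0214, 0.1374]
tcp_rot: [-2.039, -2.388, 0.001]
wrist_force: [-6.2, -1.5, 3.7]
width: 0.273
grip_force: 19.9
```

```bash
python3 lev.py; python3 - <<'E'
from h import *
p=readout.read_state(); a=np.radians(9.3); r=p["tool_pos"][:2]-[.5346,.0612]; print("dock xy",r@[np.cos(a),np.sin(a)],r@[-np.sin(a),np.cos(a)],p["width"],p["grip_force"])
E
```

```text
[ 0.5795 -0.0214  0.1374] [-6.2352 -1.4819  3.7148]
up [277 203] [94.   86.04 82.32]
up [288 196] [129.    80.16  44.88]
down [292 255] [94.92 86.   82.2 ]
down [258 199] [103.36  62.    31.04]
dock xy 0.03091262089830601 -0.08884227193942083 0.2708643788917802 19.87359881401062
```

jog_arm(
  deltas=[0.003,0,0,0,0,0,-1,0.003,0,0,0,0,0,-0.4,0.003,0,0,0,0,0,-0.2,0.003,0,0,0,0,0,0,0.003,0,0,0,0,0,0.2,0.003,0,0,0,0,0,0.2,0.003,0,-0.02,0,0,0,0.2,0.003,0,-0.06,0,0,0,0.2],
)

```text
time: 30.35
tool_pos: [0.5767, -0.0188, 0.1933]
tcp_rot: [-2.036, -2.383, 0.008]
wrist_force: [0.1, 0.4, -0.3]
width: 0.598
grip_force: 0.0
```

jog_arm(
  deltas=[0,0,-0.04,0,0,0,0.2,0,0,-0.09,0,0,0,0.2,0,0,-0.14,0,0,0,0.2,-0.1,0,-0.15,0,0,0,0.2,-0.15,-0.1,-0.15,0,0,0,0.2,-0.15,-0.1,-0.15,0,0,0,0.2,-0.15,-0.1,-0.15,0,0,0,0.2,-0.15,-0.1,-0.15,0,0,0,0.2],
)

```text
time: 31.15
tool_pos: [0.5021, -0.1866, 0.3476]
tcp_rot: [2.046, 2.382, -0.002]
wrist_force: [0.5, 0.7, 0.8]
width: 0.603
grip_force: 0.0
```

```bash
python3 lev.py; python3 - <<'E'
from h import *
s=read_camera("scene"); d=read_camera("side"); W=np.hstack([s["color"][100:400,100:500],d["color"][100:400,150:550]]); cv2.imwrite("pics/end.png",W)
E
```

```text
[ 0.5021 -0.1866  0.3476] [0.4768 0.6798 0.7563]
up [277 203] [62.6  50.52 45.56]
up [288 196] [58.44 45.16 39.6 ]
down [292 255] [95.4  85.6  81.32]
down [258 199] [191.32 111.28  48.52]
```

View pics/end.png

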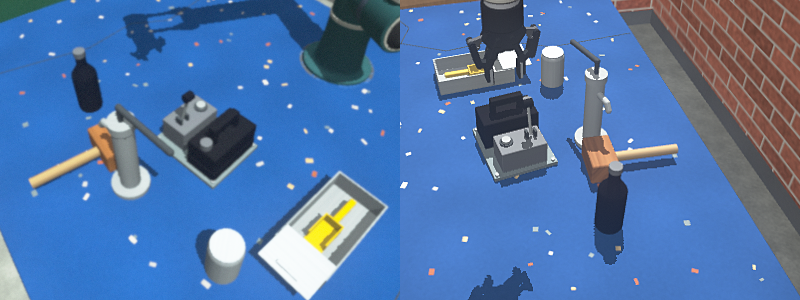

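The picture shows the scoop in the tin (left view (330,225)), the reservoir seated on the base (225,150), the lever up (187,100), and the bystanders in place.

```bash
python3 -c "
from workcell import finish_job
print(finish_job())"
```

```text
the job is handed in; nothing more can be done
None
```

The job is handed in at about 31 s of the 72 s allowed. The scoop is in the tin and the reservoir was lowered home on its pegs. The test button dropped the lever, and the lever was lifted back and stays up by itself; the bystanders look unmoved in the final pictures.

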